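# Unstack the machined parts and lay each on its base plate for tacking

### The job

Take the two stacks of machined steel parts apart and stand each part upright in the middle of the base plate that has the same outline, ready for tack welding: square on square, hexagon on hexagon, oblong on oblong, the large round collar on the large round plate and the small slug on the small one. Line the sides of the square, hexagonal and oblong parts up with the sides of their plates, the oblong lengthwise, and do not tip any part over on the way.

Things in the scene. Friction and masses are not known exactly. Their poses are not given: they have to be found in the camera images.
- square_block_mid (a point): Square block, 60 x 60 mm, with a 26 mm bore down the middle; about 0.75 kg. Bright machined steel, 32 mm tall, standing upright; the point lies on its vertical axis, half-way up (16 mm above its underside), z up. x and y are square to its sides. At the start it stands on the bench as the bottom of one of the two stacks.
- collar_mid (a point): Large round collar, 62 mm outside and 28 mm inside diameter; about 0.6 kg. Bright machined steel, 32 mm tall, standing upright; the point lies on its vertical axis, half-way up (16 mm above its underside), z up. At the start it stands on the bench as the bottom of the other stack.
- hex_block_mid (a point): Solid hexagonal block, 44 mm across flats, 51 mm across corners; about 0.42 kg. Bright machined steel, 32 mm tall, standing upright; the point lies on its vertical axis, half-way up (16 mm above its underside), z up. Its y axis is square to one pair of flats (the other pairs at +-60 degrees); x points to a corner. At the start it is in the second layer, on the square block or the collar, with the small slug on top of it.
- oblong_block_mid (a point): Solid oblong block, 48 mm long (along x) and 30 mm wide (along y); about 0.36 kg. Bright machined steel, 32 mm tall, standing upright; the point lies on its vertical axis, half-way up (16 mm above its underside), z up. At the start it is in the second layer, on the collar or the square block, nothing on it.
- slug_mid (a point): Small round slug, 24 mm diameter; about 0.12 kg. Bright machined steel, 32 mm tall, standing upright; the point lies on its vertical axis, half-way up (16 mm above its underside), z up. At the start it stands on top of the hexagonal block, as the third layer. Parts in a stack only lie loosely on one another, near the centre; each is narrower than the one below it, which leaves a ledge under it, so fingertips must stay above its underside.
- plate_square_top (a point): Square plate, 96 x 96 mm, place of the square block. Dark scaled steel plate, 8 mm thick, lying flat and fixed to the bench; the point is the centre of its top face (8 mm above the bench), z up. x and y are square to its sides.
- plate_round_large_top (a point): Large round plate, 100 mm diameter, place of the collar. Dark scaled steel plate, 8 mm thick, lying flat and fixed to the bench; the point is the centre of its top face (8 mm above the bench), z up. 
- plate_hex_top (a point): Hexagonal plate, 86 mm across flats, place of the hexagonal block. Dark scaled steel plate, 8 mm thick, lying flat and fixed to the bench; the point is the centre of its top face (8 mm above the bench), z up. Its y axis is square to one pair of flats; x points to a corner.
- plate_oblong_top (a point): Oblong plate, 104 mm long (along x) and 70 mm wide (along y), place of the oblong block. Dark scaled steel plate, 8 mm thick, lying flat and fixed to the bench; the point is the centre of its top face (8 mm above the bench), z up. 
- plate_round_small_top (a point): Small round plate, 58 mm diameter, place of the slug. Dark scaled steel plate, 8 mm thick, lying flat and fixed to the bench; the point is the centre of its top face (8 mm above the bench), z up. 
Things that resemble listed ones, but are neither listed nor needed, are in the scene too. What is shaped like the part that bears plate_hex_top but brown or orange is not meant.

How it is judged (in metres and radians):
At the end, for the whole second after the job is handed in: Every part stands upright (0.1 rad) on the plate of its own outline (its centre 11 to 21 mm above the plate's top), within 12 mm of the plate's centre, square, hexagon and oblong turned within 0.2 rad of the plate's sides (oblong lengthwise), released and at rest (horizontal distance between square_block_mid and plate_square_top below 0.012 m and z of square_block_mid in the frame of plate_square_top between 0.011 and 0.021 m and angle between each of square_block_mid, collar_mid, hex_block_mid, oblong_block_mid, slug_mid's own z axis and vertical below 0.1 rad and linear speed of each of square_block, collar, hex_block, oblong_block, slug below 0.02 m/s and (angle between the x axis of square_block_mid and the x axis of plate_square_top, either way round below 0.2 rad or angle between the x axis of square_block_mid and the y axis of plate_square_top, either way round below 0.2 rad) and horizontal distance between collar_mid and plate_round_large_top below 0.012 m and z of collar_mid in the frame of plate_round_large_top between 0.011 and 0.021 m and horizontal distance between hex_block_mid and plate_hex_top below 0.012 m and z of hex_block_mid in the frame of plate_hex_top between 0.011 and 0.021 m and (angle between the x axis of hex_block_mid and the x axis of plate_hex_top, either way round below 0.2 rad or angle between the x axis of hex_block_mid and the x axis of plate_hex_top, either way round between 0.847 and 1.247 rad) and horizontal distance between oblong_block_mid and plate_oblong_top below 0.012 m and z of oblong_block_mid in the frame of plate_oblong_top between 0.011 and 0.021 m and angle between the x axis of oblong_block_mid and the x axis of plate_oblong_top, either way round below 0.2 rad and horizontal distance between slug_mid and plate_round_small_top below 0.012 m and z of slug_mid in the frame of plate_round_small_top between 0.011 and 0.021 m); the robot touches nothing.
It fails at once if a part is tipped over (leans more than 0.7 rad) (angle between any of square_block_mid, collar_mid, hex_block_mid, oblong_block_mid, slug_mid's own z axis and vertical above 0.7 rad).
It also fails if it takes over 136 s, if anything falls off the work surface, if the arm or the gripper's body presses on something with over 40 N, if the wrist force passes 120 N, or if a joint passes its speed limit or range.

### The arm

A 6-joint arm with a two-finger parallel gripper is mounted at the origin on the work surface. World frame = base frame: x ahead of the robot, y to its left, z up, the work surface at z = 0. Lengths are in mm, angles in rad, forces in N, time in s.
With the tool pointing down it reaches from about 350 to 975 mm from the base axis. Payload 7.1 kg.
Tool frame: the origin (TCP) lies at the very end of the fingers, on their centre line; the grasp point (between the pads) lies 19 mm behind it; z points along the fingers, y is the line along which they close (so a half turn about z gives the same grasp; the last joint's range is limited). The gripper opens to 88 mm and grips with 3 to 60 N. Pads are 20 mm wide; open, the fingers measure 115 mm over their backs; the gripper's body (75 mm by 178 mm) begins 61 mm behind the grasp point.
Start: joints at [1.188, 0.423, 1.63, -0, 1.089, -0.019], TCP at [222.36, 584.09, 222.675] pointing down, gripper open.
Joint ranges: [-3, 3], [-0.9, 2.11], [0.09, 2.58], [-1.31, 4.45], [0.11, 2.69], [-2.54, 2.54]. Speed limits (rad/s): [2.39, 2.39, 3.01, 3.14, 3.14, 3.14].

### API

Orientations are given as a rotation vector (axis times angle).
In Python, from workcell import sensors, imaging, close_job gives the robot as it stands. The module is installed in compiled form; this text tells all that it offers.
- The arm moves only by the tool servo_tool, never from a script. Its argument "steps" is a list of rows, each a list of 3 entries, a list of its own where there are three numbers: the shift along the world's x, y, z in m, then the turn, a rotation vector about the world's x, y, z in degrees, then the opening, from -1 (shut) to 1 (fully open). A call has exactly 8 rows; each row shifts and turns the commanded pose from where the row before left it; what a row does not reach is not made up. A row lasts 1/12 s, in which the tool goes at most 41.7 mm and 7.16 degrees, less where a joint would pass 70% of its speed; a pose out of reach is approached as far as the arm can. A call is refused whole if a number of a shift passes 0.0417 or a number of a turn 7.16, either way. A call with a gripper value outside its range is refused whole. The fingers move at their own pace and stop on an object; the grip force is fixed at half the most. Time passes only in rows, so rows that do not move let the fingers close, or fill a call up. It gives the time, the measured TCP pose, the force, the opening and the grip force at its end, in the units of the state.
- sensors.get_obs(): the state, without advancing time (a new reading comes with each control period).
- imaging.get_image(name): name is "side" or "top" or "wrist"; returns a dict with "color" (420x560x3 uint8, blue, green, red), "range_z" (420x560 float32, mm along the optical axis (not along the pixel's ray), 0 where there is no reading), "vertical_fov" (degrees; the focal length in pixels is half the picture's height over the tangent of half this angle, whatever the lens; pixels are square), "cx", "cy" (the principal point, pixels), "k1" (the pictures are not rectified: a ray, as slopes to the right and down, at radius r is drawn at 1 + k1 r^2 times it, then the intrinsics apply), "rvec" (rotation vector, rad) and "tvec" (3), from world to camera coordinates, as OpenCV has them; the wrist camera has in their place "tool_from_camera" (4x4, takes a point from camera to tool coordinates, whose origin is the TCP and whose axes are the flange's). Camera axes: x right, y down, z forward; pixel columns grow to the right and rows downward; lengths in mm; the calibration is good to about 2 mm. A picture is of the moment at which its call begins: read the wrist's pose just before it.
- close_job(): hands the job in; it is judged then, once.
The state is a dict: "t": time; "qpos": joint angles; "qvel": joint speeds; "joint_torque": joint torques, N m; "ee_pos": TCP position; "orientation": TCP orientation; "ft_force": force on the tool from outside, world axes, zero at the start; "moment": the same for the moment, N m; "width": finger opening in mm; "grasp_force": force on a finger pad.
Only numpy, scipy, OpenCV 4.12 (cv2) and the standard library are available. Lean on these libraries where they do the work, as an engineer would, in place of code of your own. Each camera call takes 0.05 s, during which the arm holds its last target. There are 200 camera calls.

## Working session

There is one attempt and no reset: what is moved stays moved. The work goes in short steps, Python scripts to look and compute and a tool call to move; the robot and the scene stay as the last step left them, time stands still between calls to the robot, and variables do not carry over. Pictures are saved under pics/ and viewed, at most 14 in all, crops included, and the job is handed in when it is done.

Besides the shell and the picture viewer there is one more tool, called after ">>>" by a JSON object that holds its "name" and its "arguments". servo_tool: Moves the arm, as the interface text tells. Its arguments: {"type":"object","properties":{"steps":{"type":"array"}},"required":["steps"]}

```bash
mkdir -p pics
cat > h.py <<'E'
import numpy as np, cv2
from scipy.spatial.transform import Rotation as R
from workcell import sensors, imaging
def grab(n):
    o=sensors.get_obs(); d=imaging.get_image(n); d['obs']=o
    h=d['color'].shape[0]; d['f']=h/2/np.tan(np.radians(d['vertical_fov'])/2)
    if n=='wrist':
        T=np.eye(4); T[:3,:3]=R.from_rotvec(o['orientation']).as_matrix(); T[:3,3]=o['ee_pos']
        T=T@np.array(d['tool_from_camera']); d['Rcw']=T[:3,:3]; d['c']=T[:3,3]
    else:
        M=R.from_rotvec(np.ravel(d['rvec'])).as_matrix(); d['Rcw']=M.T; d['c']=-M.T@np.ravel(d['tvec'])
    return d
def rays(d,uv):
    uv=np.atleast_2d(np.asarray(uv,float)); p=(uv-[d['cx'],d['cy']])/d['f']; q=p.copy()
    for _ in range(20): q=p/(1+d['k1']*(q**2).sum(1,keepdims=True))
    return np.c_[q,np.ones(len(q))]@d['Rcw'].T
def plane(d,uv,z):
    r=rays(d,uv); return d['c']+r*((z-d['c'][2])/r[:,2])[:,None]
def cloud(d):
    h,w=d['range_z'].shape; v,u=np.mgrid[:h,:w]
    r=rays(d,np.c_[u.ravel(),v.ravel()]); P=d['c']+r*d['range_z'].reshape(-1,1); P[d['range_z'].ravel()==0]=np.nan
    return P.reshape(h,w,3)
E
python3 - <<'E'
from h import *
for n in('top','side'):
    d=grab(n); cv2.imwrite(f'pics/{n}0.png',d['color']); print(n,d['c'],d['f'],d['k1'],(d['range_z']==0).mean())
print(sensors.get_obs())
E
```

```text
top [ 432.16233718   -3.28543003 1315.93637119] 504.67213190883183 -0.18550704808664403 0.004187925170068027
side [ 160.88570806 -790.00659592  569.21324906] 418.1787150532542 0.01994607082509131 0.00641156462585034
{'t': 0.1, 'qpos': array([ 1.18800900e+00,  4.23765588e-01,  1.63058513e+00, -1.84495765e-05,
        1.08862824e+00, -1.89821710e-02]), 'qvel': array([ 0.00072462, -0.00166231, -0.00165893, -0.00021681, -0.00240823,
        0.00046514]), 'joint_torque': array([-6.16051002e-04, -5.45610738e+01, -2.74321836e+01,  6.45708083e-02,
        1.88804709e-02, -3.20516460e-05]), 'ee_pos': array([222.17968302, 583.64245978, 221.98989072]), 'orientation': array([-5.68257017e-01, -3.08950585e+00,  2.13875169e-03]), 'ft_force': array([ 0.4885497 ,  0.85643371, -0.06608713]), 'moment': array([ 0.00499658,  0.04201122, -0.01657619]), 'grasp_force': 0.0, 'width': 87.98985558928624}
```

View pics/top0.png

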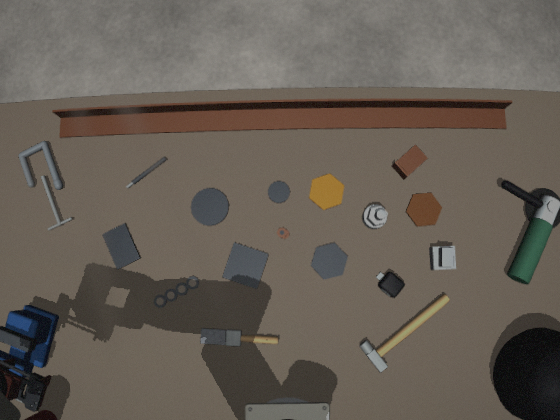

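View pics/side0.png

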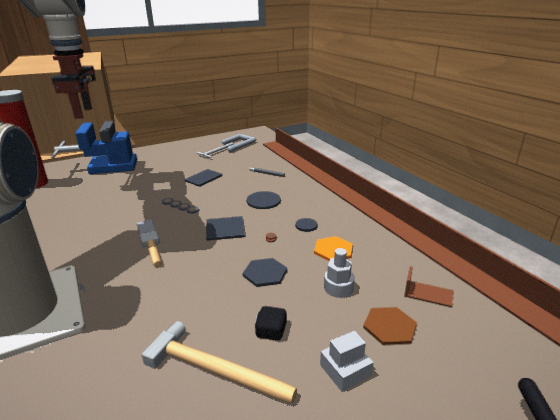

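The top view (up = +x, left = +y) shows these, by pixel:
- **Plates:** oblong (121,245), large round (210,206), small round (279,191), square (246,264) and dark hex (330,260).
- **Stacks:** collar/hex/slug (375,215) and square/oblong (443,256).
- **Hex candidates:** orange (326,191), brown (424,209) and dark (330,260). The dark one is scaled steel, so it is the one meant.

```bash
cat > m.py <<'E'
from h import *
d=grab('top'); P=cloud(d); g=d['color']; 
z=P[...,2]
print('bench z noise',np.nanmedian(z[300:330,280:340]),np.nanstd(z[300:330,280:340]))
hsv=cv2.cvtColor(g,cv2.COLOR_BGR2HSV)
# dark scaled steel: bluish, low saturation: b>=r
b=g.astype(int); m=((b[...,0]-b[...,2])>-2).astype(np.uint8)*255
m=cv2.morphologyEx(m,cv2.MORPH_OPEN,np.ones((3,3)))
for name,(u,v) in dict(obl=(121,245),rl=(210,206),rs=(279,191),sq=(246,264),hx=(330,260),A=(375,215),B=(443,256)).items():
    cs,_=cv2.findContours(m,cv2.RETR_EXTERNAL,cv2.CHAIN_APPROX_NONE)
    c=[c for c in cs if cv2.pointPolygonTest(c,(u,v),False)>=0]
    if not c: print(name,'none',g[v,u]); continue
    c=c[0][:,0]; Q=plane(d,c,8)[:,:2].astype(np.float32)
    M=cv2.moments(Q); rc=cv2.minAreaRect(Q)
    print(name,np.round([M['m10']/M['m00'],M['m01']/M['m00'],abs(M['m00'])],1),np.round(rc[0],1),np.round(rc[1],1),round(rc[2],1), 'z',np.nanmedian(z[v-4:v+5,u-4:u+5]))
cv2.imwrite('pics/crop.png',np.hstack([cv2.resize(g[130:310,80:360],None,fx=2,fy=2)]))
a=cv2.resize(g[160:300,290:470],None,fx=4,fy=4,interpolation=cv2.INTER_CUBIC); cv2.imwrite('pics/crop2.png',a)
E
python3 m.py
```

```text
bench z noise -0.03100257785490612 2.646096881313713
obl [ 523.4  431.4 6797.8] [524.  431.6] [104.7  70. ] 24.5 z 8.450321030765735
rl [ 624.4  192.5 7278.7] [625.1 193.4] [95.9 95.8] 88.9 z 8.473976769095998
rs [ 659.6   10.1 2309.9] [659.8  11.1] [54.4 54.2] 43.7 z 8.110646418694728
sq [ 468.2   99.8 8588.6] [468.6 100. ] [95.3 95.2] 70.7 z 8.1020667277553
hx [ 476.3 -117.5 5924.7] [ 475.8 -117.4] [93.4 84.6] 43.7 z 8.643278084777194
A [ 590.3 -240.6 2974.4] [ 590.2 -240.4] [61.8 62.2] 70.5 z 71.57934819664274
B [ 477.6 -419.  3754. ] [ 477.4 -419. ] [68.3 60.5] 88.7 z 63.21502747905902
```

View pics/crop2.png

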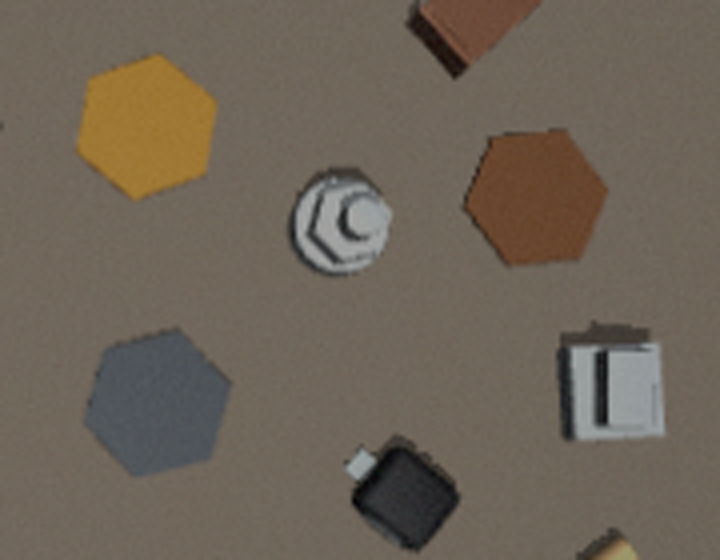

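The crop confirms the dark grey hex plate, at crop (157,402), and not the orange or brown ones. It also shows collar+hex+slug at (340,225) and square+oblong at (612,390). I'll move above stack A.

>>> {"name": "servo_tool", "arguments": {"steps": [[[0.0151,-0.0343,0],[0,0,-3.8],1],[[0.0151,-0.0343,0],[0,0,-3.8],1],[[0.0151,-0.0343,0],[0,0,-3.8],1],[[0.0151,-0.0343,0],[0,0,-3.8],1],[[0.0151,-0.0343,0],[0,0,-3.8],1],[[0.0151,-0.0343,0],[0,0,-3.8],1],[[0.0151,-0.0343,0],[0,0,-3.8],1],[[0.0151,-0.0343,0],[0,0,-3.8],1]]}}

```text
t: 0.82
ee_pos: [343.3, 307.9, 222.6]
orientation: [1.363, 2.831, -0.0]
ft_force: [0.8, 0.0, 0.5]
width: 87.7
grasp_force: 0.0
```

>>> {"name": "servo_tool", "arguments": {"steps": [[[0.0151,-0.0343,0],[0,0,-3.8],1],[[0.0151,-0.0343,0],[0,0,-3.8],1],[[0.0151,-0.0343,0],[0,0,-3.8],1],[[0.0151,-0.0343,0],[0,0,-3.8],1],[[0.0151,-0.0343,0],[0,0,-3.8],1],[[0.0151,-0.0343,0],[0,0,-3.8],1],[[0.0151,-0.0343,0],[0,0,-3.8],1],[[0.0151,-0.0343,0],[0,0,-3.8],1]]}}

```text
t: 1.48
ee_pos: [464.2, 33.4, 222.7]
orientation: [2.058, 2.374, 0.0]
ft_force: [0.6, -0.1, 0.1]
width: 88.0
grasp_force: 0.0
```

>>> {"name": "servo_tool", "arguments": {"steps": [[[0.0151,-0.0343,0],[0,0,-3.8],1],[[0.0151,-0.0343,0],[0,0,-3.8],1],[[0.0151,-0.0343,0],[0,0,-3.8],1],[[0.0151,-0.0343,0],[0,0,-3.8],1],[[0.0151,-0.0343,0],[0,0,-3.8],1],[[0.0151,-0.0343,0],[0,0,-3.8],1],[[0,0,0],[0,0,0],1],[[0,0,0],[0,0,0],1]]}}

```text
t: 2.15
ee_pos: [554.6, -172.0, 222.1]
orientation: [-2.485, -1.921, 0.0]
ft_force: [-0.4, -0.3, 0.8]
width: 87.7
grasp_force: 0.0
```

```bash
cat > w.py <<'E'
import sys
from h import *
d=grab('wrist'); o=d['obs']; cv2.imwrite(f'pics/{sys.argv[1]}.png',d['color'])
np.set_printoptions(suppress=True,precision=3)
Rm=R.from_rotvec(o['orientation']).as_matrix()
print('t',o['t'],'tcp',o['ee_pos'],'close dir deg',np.degrees(np.arctan2(Rm[1,1],Rm[0,1]))%180,'tool z',Rm[:,2],'q',o['qpos'])
np.savez('last.npz',P=cloud(d),c=d['color'],)
print('cam',d['c'])
# part tops by height slices
P=cloud(d); z=P[...,2]
for lo,hi in ((90,103),(58,70),(26,38)):
    m=((z>lo)&(z<hi)).astype(np.uint8)*255; m=cv2.morphologyEx(m,cv2.MORPH_OPEN,np.ones((5,5)))
    cs,_=cv2.findContours(m,cv2.RETR_EXTERNAL,cv2.CHAIN_APPROX_NONE)
    for c in cs:
        if cv2.contourArea(c)<300: continue
        k=np.zeros_like(m); cv2.drawContours(k,[c],-1,255,-1); zz=np.nanmedian(z[(k>0)&(m>0)])
        Q=plane(d,c[:,0],zz)[:,:2].astype(np.float32); rc=cv2.minAreaRect(Q); cc,r=cv2.minEnclosingCircle(Q)
        bp=cv2.boxPoints(rc); e=max(bp[1]-bp[0],bp[2]-bp[1],key=np.linalg.norm)
        print('z',round(float(zz),1),'rect c',np.round(rc[0],1),'size',np.round(rc[1],1),'long dir',round(np.degrees(np.arctan2(e[1],e[0]))%180,1),'circ',np.round(cc,1),round(r,1),'px',c[:,0].mean(0))
E
python3 w.py w1
```

```text
t 2.15 tcp [ 554.609 -171.964  222.105] close dir deg 165.42188392354058 tool z [-0.001  0.    -1.   ] q [-0.321  0.359  1.73   0.     1.053 -0.067]
cam [ 571.514 -107.166  383.674]
z 95.5 rect c [ 583.9 -237.4] size [23.2 22.9] long dir 75.2 circ [ 583.4 -236.8] 12.8 px [324.271 258.843]
z 63.7 rect c [ 584.1 -231.7] size [44.7 42.3] long dir 8.4 circ [ 584.2 -235.6] 25.6 px [319.767 243.04 ]
z 31.6 rect c [ 592.6 -220.8] size [32.3 60.9] long dir 158.8 circ [ 588.6 -231. ] 30.5 px [319.689 221.939]
z 31.9 rect c [888.1 -86. ] size [10.6 88.6] long dir 90.6 circ [885.8 -86. ] 44.4 px [553.684  40.056]
```

View pics/w1.png

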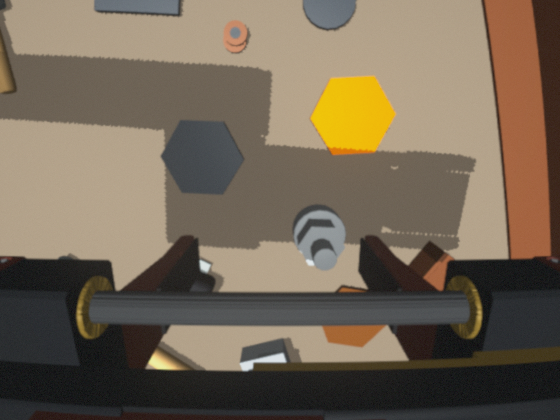

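The wrist view shows the slug at (324,258) on the hexagon and collar, centred between the fingers. The dark hex plate is at (202,157). I'll descend onto the slug and grip it.

>>> {"name": "servo_tool", "arguments": {"steps": [[[0.0097,-0.0217,-0.02],[0,0,0],1],[[0.0097,-0.0217,-0.02],[0,0,0],1],[[0.0097,-0.0217,-0.02],[0,0,0],1],[[0,0,-0.024],[0,0,0],1],[[0,0,-0.024],[0,0,0],1],[[0,0,-0.022],[0,0,0],1],[[0,0,-0.016],[0,0,0],1],[[0,0,-0.008],[0,0,0],1]]}}

```text
t: 2.87
ee_pos: [581.8, -233.2, 66.4]
orientation: [-2.478, -1.925, 0.003]
ft_force: [-0.3, -0.3, 0.7]
width: 88.1
grasp_force: 0.0
```

>>> {"name": "servo_tool", "arguments": {"steps": [[[0,0,0],[0,0,0],-1],[[0,0,0],[0,0,0],-1],[[0,0,0],[0,0,0],-1],[[0,0,0],[0,0,0],-1],[[0,0,0],[0,0,0],-1],[[0,0,0],[0,0,0],-1],[[0,0,0],[0,0,0],-1],[[0,0,0],[0,0,0],-1]]}}

```text
t: 3.53
ee_pos: [583.7, -235.7, 69.0]
orientation: [2.483, 1.924, 0.0]
ft_force: [-0.5, -0.0, -1.2]
width: 38.0
grasp_force: 0.0
```

>>> {"name": "servo_tool", "arguments": {"steps": [[[0,0,0],[0,0,0],-1],[[0,0,0],[0,0,0],-1],[[0,0,0],[0,0,0],-1],[[0,0,0],[0,0,0],-1],[[0,0,0],[0,0,0],-1],[[0,0,0.01],[0,0,0],-1],[[0,0,0.02],[0,0,0],-1],[[0,0,0.02],[0,0,0],-1]]}}

```text
t: 4.2
ee_pos: [582.8, -235.2, 118.8]
orientation: [-2.481, -1.923, 0.002]
ft_force: [0.5, 0.3, -1.4]
width: 23.4
grasp_force: 30.0
```

>>> {"name": "servo_tool", "arguments": {"steps": [[[0.0095,0.031,0.005],[0,0,0],-1],[[0.0095,0.031,0.005],[0,0,0],-1],[[0.0095,0.031,0],[0,0,0],-1],[[0.0095,0.031,0],[0,0,0],-1],[[0.0095,0.031,0],[0,0,0],-1],[[0.0095,0.031,0],[0,0,0],-1],[[0.0095,0.031,-0.01],[0,0,0],-1],[[0.0095,0.031,-0.01],[0,0,0],-1]]}}

```text
t: 4.87
ee_pos: [660.4, 14.0, 109.7]
orientation: [2.482, 1.924, 0.002]
ft_force: [-0.7, -0.4, -2.4]
width: 23.6
grasp_force: 30.0
```

>>> {"name": "servo_tool", "arguments": {"steps": [[[0,0,-0.02],[0,0,0],-1],[[0,0,-0.02],[0,0,0],-1],[[0,0,-0.02],[0,0,0],-1],[[0,0,-0.02],[0,0,0],-1],[[0,0,-0.006],[0,0,0],-1],[[0,0,-0.003],[0,0,0],-1],[[0,0,-0.002],[0,0,0],-1],[[0,0,0],[0,0,0],-1]]}}

```text
t: 5.53
ee_pos: [660.2, 12.3, 18.5]
orientation: [2.483, 1.924, 0.001]
ft_force: [0.6, -0.3, -1.4]
width: 23.5
grasp_force: 30.0
```

```bash
cat >> h.py <<'E'
def plates():
    d=grab('top'); b=d['color'].astype(int); m=((b[...,0]-b[...,2])>-2).astype(np.uint8)*255
    m=cv2.morphologyEx(m,cv2.MORPH_OPEN,np.ones((3,3)))
    cs,_=cv2.findContours(m,cv2.RETR_EXTERNAL,cv2.CHAIN_APPROX_NONE)
    for name,(u,v),n in (('obl',(121,245),2),('sq',(246,264),4),('hx',(330,260),6),('A',(375,215),2),('B',(443,256),4)):
        for c in cs:
            if cv2.pointPolygonTest(c,(u,v),False)>=0:
                Q=plane(d,c[:,0],8)[:,:2]; M=cv2.moments(Q.astype(np.float32)); ctr=np.array([M['m10'],M['m01']])/M['m00']
                q=Q-ctr; th=np.arctan2(q[:,1],q[:,0]); r=np.hypot(*q.T); l=np.hypot(*(np.roll(q,-1,0)-np.roll(q,1,0)).T)
                print(name,ctr.round(1),'corner/long dir deg mod',360/n,np.degrees(np.angle((l*r**n*np.exp(1j*n*th)).sum())/n).round(1))
E
python3 -c "
from h import *
plates(); o=sensors.get_obs(); print(o['ee_pos'],o['ft_force'],o['width'])"
```

```text
obl [523.5 431.3] corner/long dir deg mod 180.0 25.6
hx [ 478.  -124.1] corner/long dir deg mod 60.0 -19.5
A [ 590.1 -240.3] corner/long dir deg mod 180.0 -54.6
B [ 477.8 -419.2] corner/long dir deg mod 90.0 -43.8
[660.4251597   12.28471727  18.80819593] [ 0.30233662  0.37784006 -0.37234894] 23.523196940776003
```

>>> {"name": "servo_tool", "arguments": {"steps": [[[0,-0.001,-0.0025],[0,0,0],-1],[[0,0,-0.0015],[0,0,0],-1],[[0,0,-0.0005],[0,0,0],-1],[[0,0,0],[0,0,0],-1],[[0,0,0],[0,0,0],1],[[0,0,0],[0,0,0],1],[[0,0,0],[0,0,0],1],[[0,0,0],[0,0,0],1]]}}

```text
t: 6.25
ee_pos: [659.8, 11.4, 13.3]
orientation: [2.483, 1.924, 0.0]
ft_force: [-0.3, -0.4, -0.1]
width: 46.7
grasp_force: 0.0
```

>>> {"name": "servo_tool", "arguments": {"steps": [[[0,0,0.02],[0,0,0],1],[[0,0,0.03],[0,0,0],1],[[0,0,0.04],[0,0,0],1],[[0,0,0.04],[0,0,0],1],[[-0.019,-0.036,0.04],[0,0,0],1],[[-0.019,-0.036,0.038],[0,0,0],1],[[-0.019,-0.036,0],[0,0,0],1],[[-0.019,-0.036,0],[0,0,0],1]]}}

```text
t: 6.92
ee_pos: [594.4, -114.7, 203.6]
orientation: [2.478, 1.924, 0.005]
ft_force: [-0.3, -0.4, -1.4]
width: 87.7
grasp_force: 0.0
```

>>> {"name": "servo_tool", "arguments": {"steps": [[[0,-0.036,0],[0,0,0],1],[[0,0,0],[0,0,0],1],[[0,0,0],[0,0,0],1],[[0,0,0],[0,0,0],1],[[0,0,0],[0,0,0],1],[[0,0,0],[0,0,0],1],[[0,0,0],[0,0,0],1],[[0,0,0],[0,0,0],1]]}}

```text
t: 7.58
ee_pos: [593.8, -148.9, 200.7]
orientation: [-2.481, -1.926, 0.0]
ft_force: [0.3, -0.2, -0.6]
width: 88.0
grasp_force: 0.0
```

```bash
cat >> w.py <<'E'
b=d['color'].astype(int)
# dark plate regions (height<16, darkish bluish)
m=((b[...,0]-b[...,2])>2)&(z<16)&(z>-8); m=cv2.morphologyEx(m.astype(np.uint8)*255,cv2.MORPH_OPEN,np.ones((3,3)))
cs,_=cv2.findContours(m,cv2.RETR_EXTERNAL,cv2.CHAIN_APPROX_NONE)
for c in cs:
    if cv2.contourArea(c)>800:
        Q=plane(d,c[:,0],8)[:,:2].astype(np.float32); rc=cv2.minAreaRect(Q);bp=cv2.boxPoints(rc); e=max(bp[1]-bp[0],bp[2]-bp[1],key=np.linalg.norm)
        print('plate',np.round(rc[0],1),np.round(rc[1],1),'long dir',round(np.degrees(np.arctan2(e[1],e[0]))%180,1),'px',c[:,0].mean(0))
E
python3 w.py w2
```

```text
t 7.5833 tcp [ 593.765 -148.854  200.658] close dir deg 165.6393154879802 tool z [-0.  0. -1.] q [-0.265  0.43   1.676  0.     1.036 -0.014]
cam [610.367 -83.959 362.219]
z 63.4 rect c [ 586.4 -229.5] size [32.8 47.7] long dir 165.5 circ [ 585.4 -234. ] 24.2 px [291.459 279.158]
z 31.6 rect c [ 591.5 -221.6] size [35.5 60.5] long dir 160.3 circ [ 587.5 -232.9] 30.4 px [293.389 256.049]
z 32.0 rect c [ 887.5 -163.7] size [272.7  10.4] long dir 89.9 circ [ 887.9 -163.7] 136.4 px [543.791 131.846]
plate [ 475.5 -114.6] [83.6 95. ] long dir 162.7 px [171.632 185.744]
plate [658.6  10.6] [52.5 55.5] long dir 166.0 px [301.582  25.442]
plate [458.5  74.7] [38.8 94.8] long dir 162.2 px [101.775  18.525]
```

View pics/w2.png

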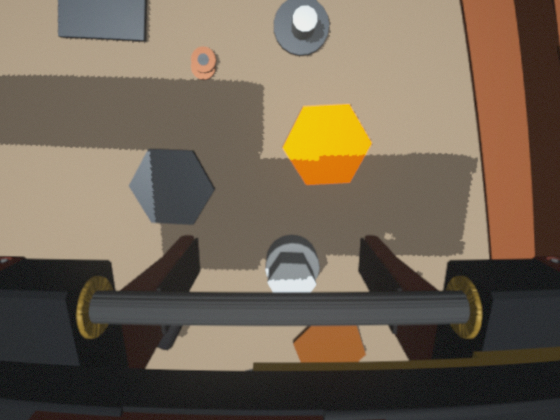

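The slug stands centred on the small plate at (305,18). The hex at (292,275) is partly hidden by the gripper bar, so I'll move nearer to it for a clear view.

>>> {"name": "servo_tool", "arguments": {"steps": [[[-0.003,-0.025,0],[0,0,0],1],[[-0.003,-0.025,0],[0,0,0],1],[[-0.002,-0.025,0],[0,0,0],1],[[0,0,0],[0,0,0],1],[[0,0,0],[0,0,0],1],[[0,0,0],[0,0,0],1],[[0,0,0],[0,0,0],1],[[0,0,0],[0,0,0],1]]}}

```text
t: 8.3
ee_pos: [585.7, -223.8, 200.8]
orientation: [-2.482, -1.926, 0.0]
ft_force: [-0.3, -0.5, -0.8]
width: 87.4
grasp_force: 0.0
```

```bash
python3 w.py w3; python3 -c "
import cv2; g=cv2.imread('pics/w3.png'); cv2.imwrite('pics/w3c.png',cv2.resize(g[120:320,180:400],None,fx=2.5,fy=2.5))"
```

```text
t 8.3 tcp [ 585.674 -223.81   200.782] close dir deg 165.62267966984388 tool z [-0.  0. -1.] q [-0.384  0.451  1.642  0.     1.049 -0.133]
cam [ 602.28  -158.934  362.35 ]
z 63.5 rect c [ 584.6 -236. ] size [44.9 48.1] long dir 162.7 circ [ 584.8 -235.9] 25.6 px [279.955 212.481]
z 31.4 rect c [ 476.7 -400.3] size [61.7 43.6] long dir 1.3 circ [ 477.6 -400.1] 35.3 px [231.257 347.09 ]
z 33.7 rect c [ 406.2 -257.8] size [62.  30.3] long dir 24.2 circ [ 410.4 -267.2] 31.0 px [135.771 263.11 ]
z 31.5 rect c [ 592.8 -222.1] size [33.5 60.6] long dir 156.4 circ [ 587.6 -234. ] 30.4 px [283.988 190.296]
z 32.0 rect c [ 887.6 -283.2] size [188.6  10.5] long dir 90.0 circ [ 887.8 -283.2] 94.4 px [553.436 174.149]
z 32.2 rect c [ 887.4 -141.6] size [93.2 10.2] long dir 90.0 circ [ 887.7 -141.6] 46.7 px [544.311  46.621]
plate [ 476.1 -115.2] [83.6 95.9] long dir 163.2 px [156.11  118.915]
```

View pics/w3c.png

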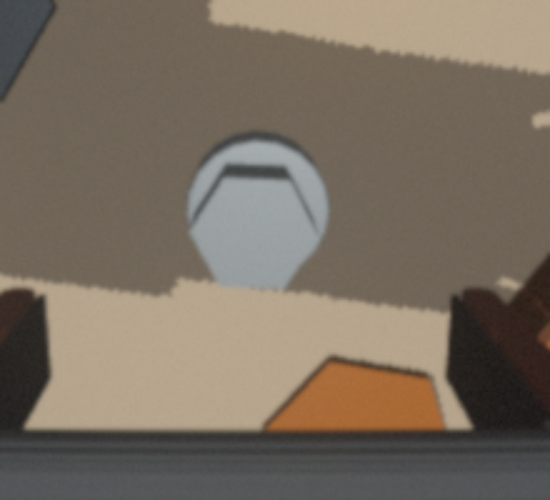

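The hex's top flat is nearly parallel to the image rows, so its corner direction is about 164°, already matching its plate at 163°. I'll turn +28.5° to grip across flats.

>>> {"name": "servo_tool", "arguments": {"steps": [[[-0.001,-0.004,-0.02],[0,0,7.1],1],[[0,-0.004,-0.02],[0,0,7.1],1],[[0,-0.004,-0.02],[0,0,7.1],1],[[0,0,-0.02],[0,0,7.1],1],[[0,0,-0.026],[0,0,0],1],[[0,0,-0.026],[0,0,0],1],[[0,0,-0.02],[0,0,0],1],[[0,0,-0.011],[0,0,0],1]]}}

```text
t: 9.02
ee_pos: [583.4, -235.7, 35.3]
orientation: [-1.932, -2.473, 0.001]
ft_force: [-0.2, 0.0, 0.4]
width: 87.9
grasp_force: 0.0
```

>>> {"name": "servo_tool", "arguments": {"steps": [[[0,0,0],[0,0,0],1],[[0,0,0],[0,0,0],-1],[[0,0,0],[0,0,0],-1],[[0,0,0],[0,0,0],-1],[[0,0,0],[0,0,0],-1],[[0,0,0],[0,0,0],-1],[[0,0,0],[0,0,0],-1],[[0,0,0],[0,0,0],-1]]}}

```text
t: 9.68
ee_pos: [584.7, -236.9, 38.2]
orientation: [1.935, 2.474, 0.0]
ft_force: [-0.5, 0.9, -1.5]
width: 44.6
grasp_force: 0.0
```

>>> {"name": "servo_tool", "arguments": {"steps": [[[0,0,0],[0,0,0],-1],[[0,0,0],[0,0,0],-1],[[0,0,0],[0,0,0],-1],[[0,0,0],[0,0,0],-1],[[0,0,0.005],[0,0,0],-1],[[0,0,0.015],[0,0,0],-1],[[0,0,0.02],[0,0,0],-1],[[0,0,0.02],[0,0,0],-1]]}}

```text
t: 10.35
ee_pos: [583.3, -236.3, 97.2]
orientation: [-1.933, -2.472, 0.001]
ft_force: [0.2, 0.2, -4.1]
width: 44.0
grasp_force: 29.9
```

>>> {"name": "servo_tool", "arguments": {"steps": [[[-0.0136,0.0151,0],[0,0,0],-1],[[-0.0136,0.0151,0],[0,0,0],-1],[[-0.0136,0.0151,0],[0,0,0],-1],[[-0.0136,0.0151,0],[0,0,0],-1],[[-0.0136,0.0151,0],[0,0,0],-1],[[-0.0136,0.0151,-0.01],[0,0,0],-1],[[-0.0136,0.0151,-0.015],[0,0,0],-1],[[-0.0136,0.0151,-0.02],[0,0,0],-1]]}}

```text
t: 11.02
ee_pos: [475.7, -115.6, 53.2]
orientation: [1.934, 2.473, 0.001]
ft_force: [0.6, 0.3, -4.3]
width: 43.6
grasp_force: 29.9
```

>>> {"name": "servo_tool", "arguments": {"steps": [[[0,0,-0.014],[0,0,0],-1],[[0,0,-0.01],[0,0,0],-1],[[0,0,-0.006],[0,0,0],-1],[[0,0,-0.003],[0,0,0],-1],[[0,0,0],[0,0,0],-1],[[0,0,0],[0,0,0],-1],[[0,0,0],[0,0,0],-1],[[0,0,0],[0,0,0],-1]]}}

```text
t: 11.68
ee_pos: [476.3, -116.4, 20.4]
orientation: [1.935, 2.474, 0.001]
ft_force: [1.1, 0.4, -4.0]
width: 43.8
grasp_force: 29.9
```

>>> {"name": "servo_tool", "arguments": {"steps": [[[0,0,-0.003],[0,0,0],-1],[[0,0,-0.002],[0,0,0],-1],[[0,0,-0.001],[0,0,0],-1],[[0,0,0],[0,0,0],-1],[[0,0,0],[0,0,0],1],[[0,0,0],[0,0,0],1],[[0,0,0],[0,0,0],1],[[0,0,0],[0,0,0],1]]}}

```text
t: 12.35
ee_pos: [475.9, -116.1, 13.8]
orientation: [1.935, 2.475, 0.0]
ft_force: [0.6, -0.4, 0.3]
width: 66.9
grasp_force: 0.0
```

>>> {"name": "servo_tool", "arguments": {"steps": [[[0,0,0.02],[0,0,0],1],[[0,0,0.03],[0,0,0],1],[[0,0,0.04],[0,0,0],1],[[0.018,-0.0165,0.04],[0,0,0],1],[[0.018,-0.0165,0.04],[0,0,0],1],[[0.018,-0.0165,0.016],[0,0,0],1],[[0.018,-0.0165,0],[0,0,0],1],[[0.018,-0.0165,0],[0,0,0],1]]}}

```text
t: 13.02
ee_pos: [563.5, -196.0, 193.1]
orientation: [1.933, 2.472, 0.002]
ft_force: [-0.3, 0.2, -0.2]
width: 87.8
grasp_force: 0.0
```

>>> {"name": "servo_tool", "arguments": {"steps": [[[0.018,-0.0165,0],[0,0,0],1],[[0,0,0],[0,0,0],1],[[0,0,0],[0,0,0],1],[[0,0,0],[0,0,0],1],[[0,0,0],[0,0,0],1],[[0,0,0],[0,0,0],1],[[0,0,0],[0,0,0],1],[[0,0,0],[0,0,0],1]]}}

```text
t: 13.68
ee_pos: [579.5, -211.0, 191.1]
orientation: [-1.935, -2.475, 0.0]
ft_force: [-0.5, 0.0, -0.8]
width: 87.6
grasp_force: 0.0
```

```bash
python3 w.py w4
```

```text
t 13.6833 tcp [ 579.534 -210.961  191.08 ] close dir deg 13.979441293395366 tool z [-0.  0. -1.] q [-0.368  0.447  1.673  0.     1.021 -0.612]
cam [ 563.605 -145.942  352.641]
z 31.8 rect c [ 887.6 -177.3] size [55.6 13.5] long dir 89.3 circ [ 886.5 -177.3] 27.8 px [550.252 232.544]
z 31.6 rect c [ 586.8 -234.8] size [60.2 60.1] long dir 13.9 circ [ 587.  -234.8] 30.9 px [280.346 217.995]
z 33.8 rect c [ 412.6 -270. ] size [56.1 50.7] long dir 49.2 circ [ 412.9 -270.5] 32.7 px [112.14  211.203]
plate [ 475.1 -115.2] [84.2 94.7] long dir 102.7 px [201.516  78.105]
plate [662.3  -2.7] [55.5 26.8] long dir 16.3 px [407.527  11.534]
```

View pics/w4.png

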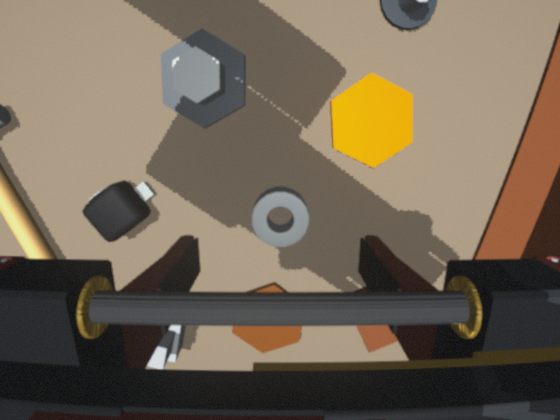

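Hex stands aligned on its plate at (203,78). The collar is at (280,218), which is (587,-235).

>>> {"name": "servo_tool", "arguments": {"steps": [[[0.0025,-0.008,-0.03],[0,0,0],1],[[0.0025,-0.008,-0.03],[0,0,0],1],[[0.0025,-0.008,-0.03],[0,0,0],1],[[0,0,-0.025],[0,0,0],1],[[0,0,-0.022],[0,0,0],1],[[0,0,-0.02],[0,0,0],1],[[0,0,-0.014],[0,0,0],1],[[0,0,-0.009],[0,0,0],1]]}}

```text
t: 14.4
ee_pos: [586.5, -235.0, 9.3]
orientation: [-1.934, -2.473, 0.001]
ft_force: [0.8, -0.2, 0.3]
width: 87.8
grasp_force: 0.0
```

>>> {"name": "servo_tool", "arguments": {"steps": [[[0,0,0],[0,0,0],1],[[0,0,0],[0,0,0],-1],[[0,0,0],[0,0,0],-1],[[0,0,0],[0,0,0],-1],[[0,0,0],[0,0,0],-1],[[0,0,0],[0,0,0],-1],[[0,0,0],[0,0,0],-1],[[0,0,0],[0,0,0],-1]]}}

```text
t: 15.07
ee_pos: [587.6, -235.6, 12.0]
orientation: [1.934, 2.474, 0.0]
ft_force: [-2.4, -0.2, 6.7]
width: 61.6
grasp_force: 30.0
```

>>> {"name": "servo_tool", "arguments": {"steps": [[[0,0,0],[0,0,0],-1],[[0,0,0],[0,0,0],-1],[[0,0,0.005],[0,0,0],-1],[[0,0,0.01],[0,0,0],-1],[[0,0,0.02],[0,0,0],-1],[[0,0,0.025],[0,0,0],-1],[[0,0,0.025],[0,0,0],-1],[[0,0,0.025],[0,0,0],-1]]}}

```text
t: 15.73
ee_pos: [586.7, -235.0, 122.0]
orientation: [-1.934, -2.474, 0.0]
ft_force: [0.4, 0.1, -4.9]
width: 61.9
grasp_force: 30.0
```

>>> {"name": "servo_tool", "arguments": {"steps": [[[0.0031,0.0357,0],[0,0,0],-1],[[0.0031,0.0357,0],[0,0,0],-1],[[0.0031,0.0357,0],[0,0,0],-1],[[0.0031,0.0357,0],[0,0,0],-1],[[0.0031,0.0357,0],[0,0,0],-1],[[0.0031,0.0357,0],[0,0,0],-1],[[0.0031,0.0357,0],[0,0,0],-1],[[0.0031,0.0357,0],[0,0,0],-1]]}}

```text
t: 16.4
ee_pos: [611.6, 52.0, 121.3]
orientation: [-1.935, -2.475, 0.0]
ft_force: [0.3, -0.3, -4.4]
width: 61.9
grasp_force: 30.0
```

>>> {"name": "servo_tool", "arguments": {"steps": [[[0.0031,0.0357,0],[0,0,0],-1],[[0.0031,0.0357,0],[0,0,0],-1],[[0.0031,0.0357,0],[0,0,0],-1],[[0.0031,0.0357,0],[0,0,0],-1],[[0,0,-0.02],[0,0,0],-1],[[0,0,-0.02],[0,0,0],-1],[[0,0,-0.02],[0,0,0],-1],[[0,0,-0.014],[0,0,0],-1]]}}

```text
t: 17.07
ee_pos: [623.1, 193.2, 45.4]
orientation: [-1.933, -2.474, 0.003]
ft_force: [-0.2, -0.0, -5.4]
width: 61.9
grasp_force: 30.0
```

>>> {"name": "servo_tool", "arguments": {"steps": [[[0,0,-0.01],[0,0,0],-1],[[0,0,-0.005],[0,0,0],-1],[[0,0,0],[0,0,0],-1],[[0,0,0],[0,0,0],-1],[[0,0,0],[0,0,0],-1],[[0,0,0],[0,0,0],-1],[[0,0,0],[0,0,0],-1],[[0,0,0],[0,0,0],-1]]}}

```text
t: 17.73
ee_pos: [624.9, 193.1, 32.6]
orientation: [1.935, 2.474, 0.001]
ft_force: [-0.0, 0.9, -4.8]
width: 61.4
grasp_force: 30.0
```

>>> {"name": "servo_tool", "arguments": {"steps": [[[0,0,-0.006],[0,0,0],-1],[[0,0,-0.003],[0,0,0],-1],[[0,0,-0.002],[0,0,0],-1],[[0,0,-0.001],[0,0,0],-1],[[0,0,0],[0,0,0],-1],[[0,0,0],[0,0,0],1],[[0,0,0],[0,0,0],1],[[0,0,0],[0,0,0],1]]}}

```text
t: 18.4
ee_pos: [625.3, 193.3, 20.4]
orientation: [1.934, 2.474, 0.002]
ft_force: [0.3, 0.4, 0.4]
width: 78.3
grasp_force: 0.0
```

>>> {"name": "servo_tool", "arguments": {"steps": [[[0,0,0],[0,0,0],1],[[0,0,0],[0,0,0],1],[[0,0,0.01],[0,0,0],1],[[0,0,0.03],[0,0,0],1],[[0,0,0.035],[0,0,0],1],[[0,0,0.035],[0,0,0],1],[[0,0,0.035],[0,0,0],1],[[0,0,0.035],[0,0,0],1]]}}

```text
t: 19.07
ee_pos: [624.3, 193.0, 202.5]
orientation: [1.935, 2.475, 0.001]
ft_force: [0.5, 0.4, -1.4]
width: 87.7
grasp_force: 0.0
```

>>> {"name": "servo_tool", "arguments": {"steps": [[[-0.0074,-0.034,0],[0,0,-5.8],1],[[-0.0074,-0.034,0],[0,0,-5.8],1],[[-0.0074,-0.034,0],[0,0,-5.8],1],[[-0.0074,-0.034,0],[0,0,-5.8],1],[[-0.0074,-0.034,0],[0,0,-5.8],1],[[-0.0074,-0.034,0],[0,0,-5.8],1],[[-0.0074,-0.034,0],[0,0,-5.8],1],[[-0.0074,-0.034,0],[0,0,-5.8],1]]}}

```text
t: 19.73
ee_pos: [564.8, -80.5, 200.9]
orientation: [2.757, 1.505, 0.001]
ft_force: [0.6, -0.4, 0.6]
width: 88.1
grasp_force: 0.0
```

>>> {"name": "servo_tool", "arguments": {"steps": [[[-0.0074,-0.034,0],[0,0,-5.8],1],[[-0.0074,-0.034,0],[0,0,-5.8],1],[[-0.0074,-0.034,0],[0,0,-5.8],1],[[-0.0074,-0.034,0],[0,0,-5.8],1],[[-0.0074,-0.034,0],[0,0,-5.8],1],[[-0.0074,-0.034,0],[0,0,-5.8],1],[[-0.0074,-0.034,0],[0,0,-5.8],1],[[-0.0074,-0.034,0],[0,0,-5.8],1]]}}

```text
t: 20.4
ee_pos: [505.5, -352.7, 200.9]
orientation: [3.127, 0.297, 0.001]
ft_force: [0.8, 0.3, -0.3]
width: 87.8
grasp_force: 0.0
```

>>> {"name": "servo_tool", "arguments": {"steps": [[[-0.0074,-0.034,0],[0,0,-5.8],1],[[-0.0074,-0.034,0],[0,0,-5.8],1],[[0,0,0],[0,0,0],1],[[0,0,0],[0,0,0],1],[[0,0,0],[0,0,0],1],[[0,0,0],[0,0,0],1],[[0,0,0],[0,0,0],1],[[0,0,0],[0,0,0],1]]}}

```text
t: 21.07
ee_pos: [491.7, -417.8, 200.1]
orientation: [-3.141, 0.009, 0.0]
ft_force: [-0.1, 0.2, 0.6]
width: 88.3
grasp_force: 0.0
```

```bash
python3 w.py w5
```

```text
t 21.0667 tcp [ 491.741 -417.804  200.138] close dir deg 89.66835705453546 tool z [-0.  0. -1.] q [-0.723  0.477  1.6    0.     1.065  0.854]
cam [ 558.206 -417.584  361.697]
z 63.4 rect c [ 477.2 -411.4] size [29.1 48.6] long dir 178.7 circ [ 477.3 -411.2] 27.5 px [272.538 214.224]
z 64.4 rect c [ 499.  -653.2] size [ 42.4 173.5] long dir 151.4 circ [ 505.3 -641.6] 86.8 px [514.859 188.608]
z 33.6 rect c [ 422.8 -264.4] size [28.  53.5] long dir 133.5 circ [ 419.8 -267.4] 27.0 px [144.833 255.618]
z 31.4 rect c [ 475.7 -402. ] size [41.1 60.8] long dir 179.7 circ [ 475.8 -402.8] 36.2 px [257.99  201.866]
z 31.5 rect c [ 476.8 -434.1] size [60.7 16.7] long dir 2.3 circ [ 476.6 -433.8] 31.1 px [295.007 207.719]
plate [ 477.8 -125.2] [84.5 80. ] long dir 11.3 px [ 34.982 202.916]
```

View pics/w5.png

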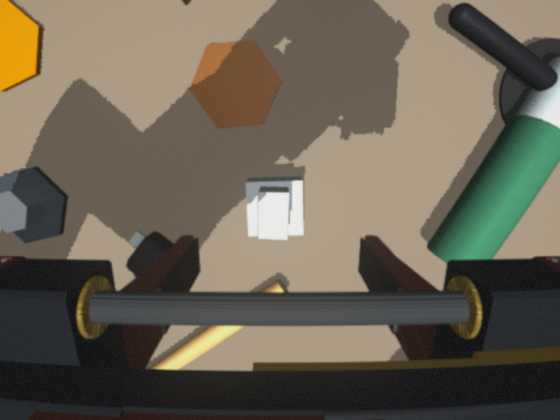

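The wrist view shows the oblong at (272,214) on the square (275,208), long axis along x (178.7°). The fingers already close across its width.

>>> {"name": "servo_tool", "arguments": {"steps": [[[-0.005,0.002,-0.025],[0,0,-1],1],[[-0.005,0.002,-0.025],[0,0,0],1],[[-0.0045,0.0025,-0.025],[0,0,0],1],[[0,0,-0.025],[0,0,0],1],[[0,0,-0.022],[0,0,0],1],[[0,0,-0.019],[0,0,0],1],[[0,0,-0.014],[0,0,0],1],[[0,0,-0.008],[0,0,0],1]]}}

```text
t: 21.78
ee_pos: [476.3, -411.5, 35.2]
orientation: [-3.14, 0.038, 0.003]
ft_force: [0.2, -0.3, -0.2]
width: 87.8
grasp_force: 0.0
```

>>> {"name": "servo_tool", "arguments": {"steps": [[[0,0,0],[0,0,0],1],[[0,0,0],[0,0,0],-1],[[0,0,0],[0,0,0],-1],[[0,0,0],[0,0,0],-1],[[0,0,0],[0,0,0],-1],[[0,0,0],[0,0,0],-1],[[0,0,0],[0,0,0],-1],[[0,0,0],[0,0,0],-1]]}}

```text
t: 22.45
ee_pos: [476.9, -412.6, 37.2]
orientation: [3.141, -0.04, 0.0]
ft_force: [-0.2, -0.8, 0.4]
width: 44.6
grasp_force: 0.0
```

>>> {"name": "servo_tool", "arguments": {"steps": [[[0,0,0],[0,0,0],-1],[[0,0,0],[0,0,0],-1],[[0,0,0],[0,0,0],-1],[[0,0,0],[0,0,0],-1],[[0,0,0],[0,0,0],-1],[[0,0,0],[0,0,0],-1],[[0,0,0.005],[0,0,0],-1],[[0,0,0.02],[0,0,0],-1]]}}

```text
t: 23.12
ee_pos: [474.6, -410.6, 59.0]
orientation: [-3.137, 0.04, 0.008]
ft_force: [-0.3, -0.1, -4.0]
width: 29.6
grasp_force: 30.0
```

>>> {"name": "servo_tool", "arguments": {"steps": [[[0,0,0.025],[0,0,1.1],-1],[[0.002,0.0352,0.025],[0,0,1.1],-1],[[0.002,0.0352,0],[0,0,1.1],-1],[[0.002,0.0352,0],[0,0,1.1],-1],[[0.002,0.0352,0],[0,0,1.1],-1],[[0.002,0.0352,0],[0,0,1.1],-1],[[0.002,0.0352,0],[0,0,1.1],-1],[[0.002,0.0352,0],[0,0,1.1],-1]]}}

```text
t: 23.78
ee_pos: [490.1, -165.7, 111.0]
orientation: [-3.135, -0.202, 0.001]
ft_force: [0.8, -0.2, -4.7]
width: 30.3
grasp_force: 30.0
```

>>> {"name": "servo_tool", "arguments": {"steps": [[[0.002,0.0352,0],[0,0,1.1],-1],[[0.002,0.0352,0],[0,0,1.1],-1],[[0.002,0.0352,0],[0,0,1.1],-1],[[0.002,0.0352,0],[0,0,1.1],-1],[[0.002,0.0352,0],[0,0,1.1],-1],[[0.002,0.0352,0],[0,0,1.1],-1],[[0.002,0.0352,0],[0,0,1.1],-1],[[0.002,0.0352,0],[0,0,1.1],-1]]}}

```text
t: 24.45
ee_pos: [506.2, 115.9, 111.0]
orientation: [3.11, 0.443, -0.001]
ft_force: [0.3, 0.0, -3.9]
width: 29.8
grasp_force: 30.0
```

>>> {"name": "servo_tool", "arguments": {"steps": [[[0.002,0.0352,0],[0,0,1.1],-1],[[0.002,0.0352,0],[0,0,1.1],-1],[[0.002,0.0352,0],[0,0,1.1],-1],[[0.002,0.0352,0],[0,0,1.1],-1],[[0.002,0.0352,0],[0,0,1.1],-1],[[0.002,0.0352,0],[0,0,1.1],-1],[[0.002,0.0352,0],[0,0,1.1],-1],[[0.002,0.0352,0],[0,0,1.1],-1]]}}

```text
t: 25.12
ee_pos: [522.0, 397.3, 110.7]
orientation: [3.067, 0.68, -0.002]
ft_force: [0.3, -0.4, -3.9]
width: 30.0
grasp_force: 30.0
```

>>> {"name": "servo_tool", "arguments": {"steps": [[[0.001,0.0344,0],[0,0,0],-1],[[0,0,-0.02],[0,0,0],-1],[[0,0,-0.02],[0,0,0],-1],[[0,0,-0.02],[0,0,0],-1],[[0,0,-0.014],[0,0,0],-1],[[0,0,0],[0,0,0],-1],[[0,0,0],[0,0,0],-1],[[0,0,0],[0,0,0],-1]]}}

```text
t: 25.78
ee_pos: [524.4, 430.5, 37.9]
orientation: [-3.067, -0.678, -0.002]
ft_force: [-0.2, 0.1, -3.1]
width: 29.7
grasp_force: 30.0
```

```bash
python3 w.py w6
```

```text
t 25.7833 tcp [524.369 430.529  37.902] close dir deg 114.93938099668472 tool z [ 0.001  0.001 -1.   ] q [0.67  0.727 1.589 0.    0.825 1.805]
cam [584.491 459.011 199.539]
z 64.3 rect c [532.  436.2] size [32.5 43.5] long dir 114.9 circ [531.3 435.6] 22.5 px [277.079 257.052]
plate [538.3 442.7] [68.9 68.6] long dir 24.8 px [266.914 198.794]
```

>>> {"name": "servo_tool", "arguments": {"steps": [[[0,0.001,-0.012],[0,0,0],-1],[[0,0,-0.006],[0,0,0],-1],[[0,0,-0.003],[0,0,0],-1],[[0,0,-0.002],[0,0,0],-1],[[0,0,-0.001],[0,0,0],-1],[[0,0,0],[0,0,0],-1],[[0,0,0],[0,0,0],-1],[[0,0,0],[0,0,0],1]]}}

```text
t: 26.5
ee_pos: [524.1, 431.6, 13.5]
orientation: [-3.067, -0.679, -0.002]
ft_force: [0.4, -0.4, 0.4]
width: 33.7
grasp_force: 0.0
```

>>> {"name": "servo_tool", "arguments": {"steps": [[[0,0,0],[0,0,0],1],[[0,0,0],[0,0,0],1],[[0,0,0.01],[0,0,0],1],[[0,0,0.03],[0,0,0],1],[[0,0,0.035],[0,0,0],1],[[0,0,0.035],[0,0,0],1],[[0,0,0.035],[0,0,0],1],[[0,0,0.035],[0,0,0],1]]}}

```text
t: 27.17
ee_pos: [523.6, 431.3, 195.9]
orientation: [-3.067, -0.679, -0.001]
ft_force: [0.6, 0.5, -0.7]
width: 85.8
grasp_force: 0.0
```

>>> {"name": "servo_tool", "arguments": {"steps": [[[-0.0013,-0.0352,0.002],[0,0,-1],1],[[-0.0013,-0.0352,0.002],[0,0,-1],1],[[-0.0013,-0.0352,0.001],[0,0,-1],1],[[-0.0013,-0.0352,0.001],[0,0,-1],1],[[-0.0013,-0.0352,0],[0,0,-1],1],[[-0.0013,-0.0352,0],[0,0,-1],1],[[-0.0013,-0.0352,0],[0,0,-1],1],[[-0.0013,-0.0352,0],[0,0,-1],1]]}}

```text
t: 27.83
ee_pos: [513.2, 148.2, 200.2]
orientation: [-3.107, -0.462, -0.002]
ft_force: [0.0, 1.0, 0.3]
width: 87.9
grasp_force: 0.0
```

>>> {"name": "servo_tool", "arguments": {"steps": [[[-0.0013,-0.0352,0],[0,0,-1],1],[[-0.0013,-0.0352,0],[0,0,-1],1],[[-0.0013,-0.0352,0],[0,0,-1],1],[[-0.0013,-0.0352,0],[0,0,-1],1],[[-0.0013,-0.0352,0],[0,0,-1],1],[[-0.0013,-0.0352,0],[0,0,-1],1],[[-0.0013,-0.0352,0],[0,0,-1],1],[[-0.0013,-0.0352,0],[0,0,-1],1]]}}

```text
t: 28.5
ee_pos: [502.8, -133.7, 200.2]
orientation: [3.132, 0.244, 0.002]
ft_force: [0.4, 0.8, 0.7]
width: 88.0
grasp_force: 0.0
```

>>> {"name": "servo_tool", "arguments": {"steps": [[[-0.0013,-0.0352,0],[0,0,-1],1],[[-0.0013,-0.0352,0],[0,0,-1],1],[[-0.0013,-0.0352,0],[0,0,-1],1],[[-0.0013,-0.0352,0],[0,0,-1],1],[[-0.0013,-0.0352,0],[0,0,-1],1],[[-0.0013,-0.0352,0],[0,0,-1],1],[[-0.0013,-0.0352,0],[0,0,-1],1],[[-0.0013,-0.0352,0],[0,0,-1],1]]}}

```text
t: 29.17
ee_pos: [492.3, -415.5, 200.2]
orientation: [3.141, 0.024, 0.002]
ft_force: [0.4, -0.6, 0.7]
width: 87.9
grasp_force: 0.0
```

>>> {"name": "servo_tool", "arguments": {"steps": [[[0,0,0],[0,0,0],1],[[0,0,0],[0,0,0],1],[[0,0,0],[0,0,0],1],[[0,0,0],[0,0,0],1],[[0,0,0],[0,0,0],1],[[0,0,0],[0,0,0],1],[[0,0,0],[0,0,0],1],[[0,0,0],[0,0,0],1]]}}

```text
t: 29.83
ee_pos: [492.7, -413.0, 199.2]
orientation: [3.141, 0.028, 0.0]
ft_force: [-0.3, 1.1, -0.1]
width: 87.9
grasp_force: 0.0
```

```bash
python3 w.py w7; python3 -c "
from h import *
d=grab('top'); cv2.imwrite('pics/top1.png',cv2.resize(d['color'][130:310,80:360],None,fx=2.5,fy=2.5))"
```

```text
t 29.8333 tcp [ 492.738 -412.969  199.203] close dir deg 91.0035152959302 tool z [ 0. -0. -1.] q [-0.716  0.475  1.606  0.     1.061  0.837]
cam [ 559.179 -411.178  360.767]
z 64.3 rect c [ 498.1 -652.3] size [ 42.9 157.8] long dir 151.4 circ [ 504.2 -641.1] 79.0 px [517.199 196.528]
z 33.6 rect c [ 422.8 -264.4] size [27.1 51.8] long dir 134.8 circ [ 421.1 -266.1] 26.4 px [146.81 253.27]
z 31.5 rect c [ 476.3 -412.2] size [59.6 60.2] long dir 90.9 circ [ 476.3 -411.8] 41.9 px [277.914 208.818]
plate [ 477.6 -124. ] [84.2 82. ] long dir 12.3 px [ 36.018 198.29 ]
```

View pics/top1.png

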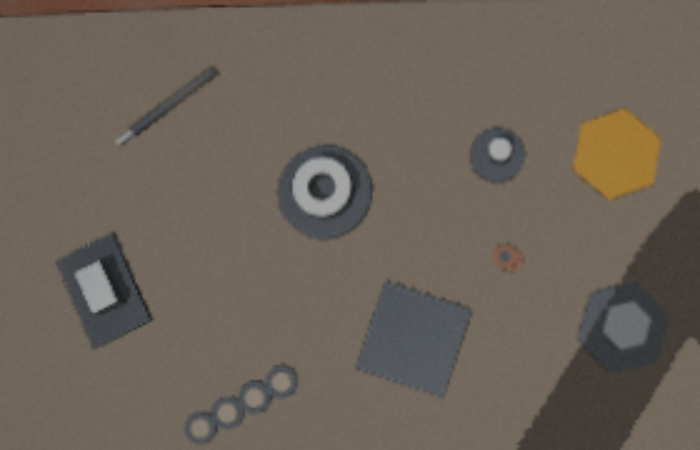

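View pics/w7.png

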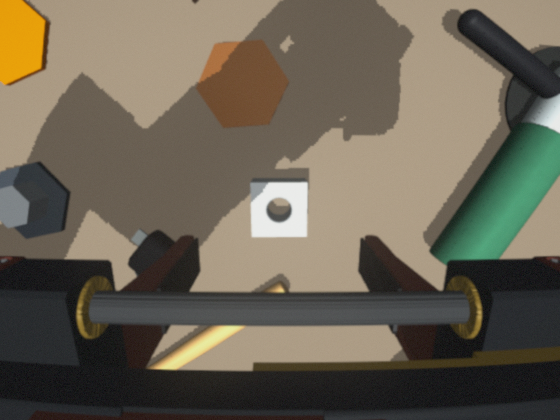

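The four placed parts stand centred and aligned: collar (322,187), slug (499,150), hex (626,326) and oblong (97,286), allowing for parallax. The square is at (279,208), at (476,-412), with its sides square to the fingers.

>>> {"name": "servo_tool", "arguments": {"steps": [[[-0.0055,0.0005,-0.03],[0,0,0],1],[[-0.0055,0.0005,-0.03],[0,0,0],1],[[-0.0055,0,-0.03],[0,0,0],1],[[0,0,-0.03],[0,0,0],1],[[0,0,-0.026],[0,0,0],1],[[0,0,-0.02],[0,0,0],1],[[0,0,-0.014],[0,0,0],1],[[0,0,-0.008],[0,0,0],1]]}}

```text
t: 30.6
ee_pos: [475.3, -411.9, 9.1]
orientation: [-3.14, -0.026, 0.003]
ft_force: [-0.7, -0.0, -0.5]
width: 88.0
grasp_force: 0.0
```

>>> {"name": "servo_tool", "arguments": {"steps": [[[0,0,0],[0,0,0],1],[[0,0,0],[0,0,0],-1],[[0,0,0],[0,0,0],-1],[[0,0,0],[0,0,0],-1],[[0,0,0],[0,0,0],-1],[[0,0,0],[0,0,0],-1],[[0,0,0],[0,0,0],-1],[[0,0,0],[0,0,0],-1]]}}

```text
t: 31.27
ee_pos: [476.5, -413.0, 12.1]
orientation: [3.14, 0.026, 0.002]
ft_force: [-0.7, 0.4, 6.9]
width: 59.8
grasp_force: 30.0
```

>>> {"name": "servo_tool", "arguments": {"steps": [[[0,0,0],[0,0,0],-1],[[0,0,0],[0,0,0],-1],[[0,0,0.005],[0,0,0],-1],[[0,0,0.01],[0,0,0],-1],[[0,0,0.02],[0,0,0],-1],[[0,0,0.025],[0,0,0],-1],[[0,0,0.025],[0,0,0],-1],[[0,0,0.025],[0,0,0],-1]]}}

```text
t: 31.93
ee_pos: [475.2, -411.8, 121.8]
orientation: [-3.14, -0.026, 0.002]
ft_force: [0.7, -0.2, -6.3]
width: 59.6
grasp_force: 30.0
```

>>> {"name": "servo_tool", "arguments": {"steps": [[[-0.0005,0.032,0],[0,0,-1.2],-1],[[-0.0005,0.032,0],[0,0,-1.2],-1],[[-0.0005,0.032,0],[0,0,-1.2],-1],[[-0.0005,0.032,0],[0,0,-1.2],-1],[[-0.0005,0.032,0],[0,0,-1.2],-1],[[-0.0005,0.032,0],[0,0,-1.2],-1],[[-0.0005,0.032,0],[0,0,-1.2],-1],[[-0.0005,0.032,0],[0,0,-1.2],-1]]}}

```text
t: 32.6
ee_pos: [471.1, -154.9, 121.2]
orientation: [-3.132, 0.239, 0.001]
ft_force: [0.3, 0.4, -6.6]
width: 59.9
grasp_force: 30.0
```

>>> {"name": "servo_tool", "arguments": {"steps": [[[-0.0005,0.032,0],[0,0,-1.2],-1],[[-0.0005,0.032,0],[0,0,-1.2],-1],[[-0.0005,0.032,0],[0,0,-1.2],-1],[[-0.0005,0.032,0],[0,0,-1.2],-1],[[-0.0005,0.032,0],[0,0,-1.2],-1],[[-0.0005,0.032,0],[0,0,-1.2],-1],[[-0.0005,0.032,0],[0,0,-1.2],-1],[[-0.0005,0.032,0],[0,0,-1.2],-1]]}}

```text
t: 33.27
ee_pos: [467.2, 100.9, 121.3]
orientation: [3.101, -0.5, -0.001]
ft_force: [-0.3, -0.4, -6.3]
width: 59.8
grasp_force: 30.0
```

>>> {"name": "servo_tool", "arguments": {"steps": [[[0,0,-0.02],[0,0,0],-1],[[0,0,-0.02],[0,0,0],-1],[[0,0,-0.02],[0,0,0],-1],[[0,0,-0.015],[0,0,0],-1],[[0,0,-0.01],[0,0,0],-1],[[0,0,0],[0,0,0],-1],[[0,0,0],[0,0,0],-1],[[0,0,0],[0,0,0],-1]]}}

```text
t: 33.93
ee_pos: [468.6, 99.5, 36.8]
orientation: [-3.101, 0.498, -0.002]
ft_force: [-0.0, 0.5, -6.8]
width: 59.7
grasp_force: 30.0
```

```bash
python3 w.py w8|head -1
```

```text
t 33.9333 tcp [468.608  99.485  36.795] close dir deg 71.74386201920933 tool z [ 0.001  0.    -1.   ] q [0.184 0.531 2.047 0.    0.562 2.074]
```

>>> {"name": "servo_tool", "arguments": {"steps": [[[0,0,-0.008],[0,0,0],-1],[[0,0,-0.004],[0,0,0],-1],[[0,0,-0.002],[0,0,0],-1],[[0,0,-0.0015],[0,0,0],-1],[[0,0,-0.0008],[0,0,0],-1],[[0,0,0],[0,0,0],-1],[[0,0,0],[0,0,0],1],[[0,0,0],[0,0,0],1]]}}

```text
t: 34.65
ee_pos: [468.8, 99.6, 20.1]
orientation: [-3.101, 0.498, -0.002]
ft_force: [0.6, -0.7, 0.6]
width: 69.6
grasp_force: 0.0
```

>>> {"name": "servo_tool", "arguments": {"steps": [[[0,0,0],[0,0,0],1],[[0,0,0],[0,0,0],1],[[0,0,0.01],[0,0,0],1],[[0,0,0.03],[0,0,0],1],[[0,0,0.035],[0,0,0],1],[[0,0,0.035],[0,0,0],1],[[0,0,0.035],[0,0,0],1],[[0,0,0.035],[0,0,0],1]]}}

```text
t: 35.32
ee_pos: [467.6, 99.4, 202.2]
orientation: [-3.102, 0.498, -0.001]
ft_force: [0.9, -0.1, 0.4]
width: 87.7
grasp_force: 0.0
```

>>> {"name": "servo_tool", "arguments": {"steps": [[[0,-0.035,0],[0,0,0],1],[[0,-0.035,0],[0,0,0],1],[[0,-0.035,0],[0,0,0],1],[[0,-0.035,0],[0,0,0],1],[[0,-0.035,0],[0,0,0],1],[[0,-0.035,0],[0,0,0],1],[[0,-0.035,0],[0,0,0],1],[[0,-0.035,0],[0,0,0],1]]}}

```text
t: 35.98
ee_pos: [467.6, -182.2, 200.6]
orientation: [3.102, -0.498, 0.001]
ft_force: [0.8, -0.2, -0.2]
width: 87.7
grasp_force: 0.0
```

>>> {"name": "servo_tool", "arguments": {"steps": [[[0,-0.035,0],[0,0,0],1],[[0,-0.035,0],[0,0,0],1],[[0,-0.035,0],[0,0,0],1],[[0,-0.035,0],[0,0,0],1],[[0,0,0],[0,0,0],1],[[0,0,0],[0,0,0],1],[[0,0,0],[0,0,0],1],[[0,0,0],[0,0,0],1]]}}

```text
t: 36.65
ee_pos: [467.8, -319.2, 199.9]
orientation: [-3.102, 0.497, 0.001]
ft_force: [0.5, -0.6, -0.4]
width: 88.0
grasp_force: 0.0
```

Run:
```python
from h import *
d=grab('top'); g=d['color']; P=cloud(d); z=P[...,2]
cv2.imwrite('pics/top2.png',cv2.resize(g[130:310,80:360],None,fx=2.5,fy=2.5))
m=cv2.morphologyEx(((z>30)&(z<50)).astype(np.uint8)*255,cv2.MORPH_OPEN,np.ones((3,3)))
m[:,360:]=0
for c in cv2.findContours(m,cv2.RETR_EXTERNAL,cv2.CHAIN_APPROX_NONE)[0]:
    if cv2.contourArea(c)<30: continue
    Q=plane(d,c[:,0],40)[:,:2].astype(np.float32); rc=cv2.minAreaRect(Q)
    print(np.round(rc[0],1),np.round(rc[1],1),round(rc[2],1))
```

```text
[ 477.8 -117.8] [40.6 43.1] 88.7
[469.2  96.9] [60.4 60.1] 72.0
[524.9 427. ] [51.2 33.8] 25.9
[624.2 189.9] [60.  59.7] 88.9
[658.    5.6] [20.5 20.8] 88.9
```

View pics/top2.png

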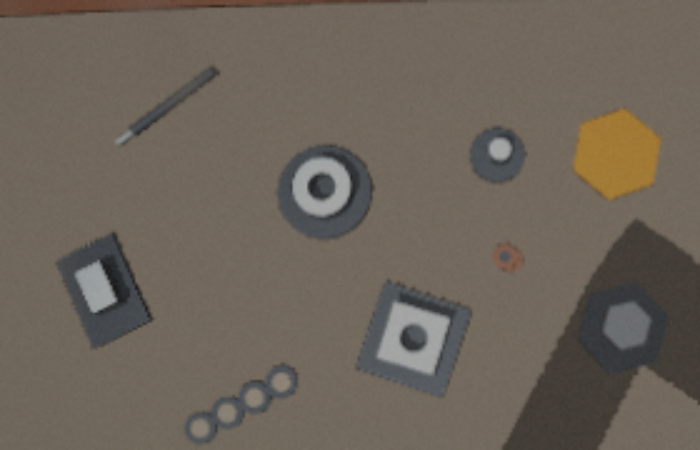

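All five parts stand centred on their plates: square (414,337), hex (626,326), collar (322,187), slug (499,150) and oblong (97,286). I'll hand the job in.

```bash
python3 -c "
from workcell import close_job
print(close_job())"
```

```text
the job is handed in; nothing more can be done
None
```

All five parts stand upright on their matching plates, within about 5 mm of centre and sides aligned by camera measurement, and the job is handed in at about 37 s; no verdict came back.

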